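Snap the turner and the meat fork into the utensil rack

ROBOT

A 6-joint arm with a two-finger parallel gripper is mounted at the origin on the work surface. World frame = base frame: x ahead of the robot, y to its left, z up, the work surface at z = 0. Lengths are in mm, angles in rad, forces in N, time in s.
With the tool pointing down it reaches from about 400 to 925 mm from the base axis. Payload 12.5 kg.
Tool frame: the origin (TCP) lies at the centre of the arm's flange, where the gripper is bolted on; the fingertips stand 190 mm ahead of it and the grasp point (between the pads) lies 171 mm ahead of it; z points along the fingers, y is the line along which they close (so a half turn about z gives the same grasp; the last joint's range is limited). The gripper opens to 95 mm and grips with 3 to 60 N. Pads are 20 mm wide; open, the fingers measure 119 mm over their backs; the gripper's body (75 mm by 180 mm) begins 59 mm behind the grasp point.
Start: joints at [-1.437, 0.491, 1.559, -0, 1.092, -0.106], TCP at [148.463, -607.111, 404.761] pointing down, gripper open.
Joint ranges: [-3.1, 3.1], [-0.84, 2.19], [0.05, 2.79], [-1.13, 4.28], [0.06, 2.93], [-2.69, 2.69]. Speed limits (rad/s): [2.22, 2.22, 2.79, 3.14, 3.14, 3.14].

INTERFACE

Orientations are given as [roll, pitch, yaw] about the fixed x, y, z axes, in that order (R = Rz(yaw) Ry(pitch) Rx(roll)).
In Python, from cell import env, read_camera, search_frame, cut_out gives the robot as it stands. The module is installed in compiled form; this text tells all that it offers.
- The arm moves only by the tool move_arm, never from a script. Its argument "commands" is a list of rows, each a list of 3 entries, a list of its own where there are three numbers: the shift along the world's x, y, z normalised to -1 to 1, where 1 is 0.03 m, then the turn about the world's z normalised to -1 to 1, where 1 is 0.08 rad, then the opening, from -1 (shut) to 1 (fully open), so that 0 is half open. A call has 1 to 20 rows; each row shifts and turns the commanded pose from where the row before left it; what a row does not reach is not made up. A row lasts 1/12 s, in which the tool goes at most 41.7 mm and 7.16 degrees, less where a joint would pass 70% of its speed; a pose out of reach is approached as far as the arm can. A call with a number of a shift or a turn outside -1 to 1 is refused whole. A call with a gripper value outside its range is refused whole. The fingers move at their own pace and stop on an object; the grip force is fixed at half the most. Time passes only in rows, so rows that do not move let the fingers close. It gives the time, the measured TCP pose, the force, the opening and the grip force at its end, in the units of the state.
- env.state(): the state, without advancing time (a new reading comes with each control period).
- read_camera(name): name is "scene" or "top" or "wrist"; returns a dict with "image" (400x640x3 uint8, red, green, blue), "fx", "fy", "cx", "cy" (pixels), "rvec" (rotation vector, rad) and "tvec" (3), from world to camera coordinates, as OpenCV has them. Camera axes: x right, y down, z forward; pixel columns grow to the right and rows downward; lengths in mm; the calibration is good to about 2 mm. A picture is of the moment at which its call begins. There is no depth.
- env.job_done(): hands the job in; it is judged then, once.
Trained networks look in a picture, given as the dict that the camera call returned (one of the last four; its "shot" number tells which), for a name from the list of things; names that differ only in an ending like _2 or _b are one class to them, and where a whole thing is asked for, a point or a joint stands for the part that bears it (a point fixed in the world has none). Each returns a list of dicts, best first, with "confidence" (0 to 1); they miss things now and then, are a little off and sometimes report something else, mostly with a low value. They report only what shows in the picture. A call takes as long as a camera call.
- search_frame(thing, picture): "at" ([column, row] in pixels, amid what is visible of it).
- cut_out(thing, picture): "region" (400x640 bool, what is visible of it) and "at" ([column, row] in pixels, amid what is visible of it).
The state is a dict: "t": time; "joints": joint angles; "qvel": joint speeds; "tau": joint torques, N m; "eef_pos": TCP position; "tcp_rot": TCP orientation; "ft_force": force on the tool from outside, world axes, zero at the start; "moment": the same for the moment, N m; "opening": opening from 0.0 (shut) to 1.0 (fully open); "grip_force": force on a finger pad.
Only numpy, scipy, OpenCV 4.12 (cv2) and the standard library are available. Lean on these libraries where they do the work, as an engineer would, in place of code of your own. Each camera call takes 0.05 s, during which the arm holds its last target. There are 200 camera calls.

TASK

Put the turner and the two-pronged fork from the white board away on the sloping utensil rack: snap each handle into the free pair of spring clips that fits it, with the middle of the handle midway between its two clips and the working end hanging down the slope, and press it fully home in both clips. Leave the skimmer in its clips, and do not knock over or push away the pot, the jar or the bottle.

Things in the scene. Friction and masses are not known exactly. Their poses are not given: they have to be found in the camera images.
- turner: Slotted steel turner lying flat on the white board (15 mm thick), blade towards the robot: straight round tube handle, 13 mm thick, 160 mm long, then a thin neck and a flat blade 74 mm wide; 276 mm overall, about 0.15 kg, balancing 31 mm from the handle's middle towards the blade. Origin: middle of the handle, on its axis, 6.5 mm above the board. x along the handle from blade to butt, z up.
- turner_tip (a point): Middle of the front edge of the turner's blade, 190 mm from its origin.
- fork: Two-pronged meat fork lying beside the turner, 120 mm apart, prongs towards the robot: straight round wooden handle, 22 mm thick, 150 mm long, then a thin steel neck and two prongs 20 mm apart; 270 mm overall, about 0.15 kg, balancing 27 mm from the handle's middle towards the prongs. Origin: middle of the handle, on its axis, 11 mm above the board. x from prongs to butt, z up.
- fork_tip (a point): Midway between the points of the fork's two prongs, 185 mm from its origin.
- rack: Fixed open steel utensil rack over a drip tray, 296 mm wide, 190 mm high, from 175 mm on the low side to 122 mm on the high side of its origin. Its face slopes 35 degrees from level, low edge to the robot. Three places 92 mm apart, in any order, each with two sprung clips, one up-slope of the other, on two cross bars. Origin: on the table under the middle place's seat; x level, to the high side.
- small_clips_seat: Free pair of small clips (each 14 mm wide, 45 mm up- and down-slope of the origin, nothing between them before or behind), for the 13 mm handle. Origin: where the middle of a seated handle's axis lies, 150 mm above the table. x up the slope along the handle, y across the row, z square out of the face (35 degrees from vertical). Lips 7 mm apart, flared to 22 mm at the front edge, 17 mm out.
- small_clips_press (a point): 30 mm straight out (along the seat's z) from the small seat's origin: a handle here is clear of the jaws. Pressed square in, within 4 mm of the middle, it meets the flares 12 mm from home, needs about 13 N for the pair, most of it 8 mm from home, and snaps down on its saddles over the last 3 mm.
- large_clips_seat: Free pair of large clips, for the 22 mm handle. Origin, axes and spacing as for the small seat (also 150 mm above the table). Lips 15 mm apart, flared to 30 mm at the front edge, 19 mm out.
- large_clips_press (a point): 30 mm straight out (along the seat's z) from the large seat's origin: clear of the jaws. A 22 mm handle pressed square in, within 4 mm of the middle, meets the flares 15 mm from home, needs about 13 N for the pair, most of it 11 mm from home, and snaps down on its saddles over the last 4 mm.
- taken_clips_seat: The other pair of large clips, holding the skimmer. Origin and axes as for the other seats.
- skimmer: Skimmer with a round wooden handle, 22 mm thick, 150 mm long, and a perforated steel disc 76 mm across, held in its own clips, disc at the low end. Origin: middle of the handle, on its axis; x towards the butt. To be left there.
- crock: Small open steel pot, 74 mm across the rim, 85 mm high, with a red plastic spoon leaning in it (145 mm high). A bystander. Origin: centre of its underside.
- jar: Glass jar with a black lid, 66 mm in diameter, 95 mm high. A bystander. Origin: centre of its underside.
- sauce: Yellow sauce bottle with a white cap, 54 mm in diameter, 150 mm high. A bystander. Origin: centre of its underside.

How it is judged:
By the outcome, as a careful person would: the job done as asked, in the order asked, and still so for the second after the job is handed in, with the robot touching nothing.
It also fails if it takes over 69 s, if anything falls off the work surface, if the arm or the gripper's body presses on something with over 40 N, if the wrist force passes 120 N, or if a joint passes its speed limit or range.

## Working session

There is one attempt and no reset: what is moved stays moved. The work goes in short steps, Python scripts to look and compute and a tool call to move; the robot and the scene stay as the last step left them, time stands still between calls to the robot, and variables do not carry over. Pictures are saved under pics/ and viewed, at most 13 in all, crops included, and the job is handed in when it is done.

Besides the shell and the picture viewer there is one more tool, called after ">>>" by a JSON object that holds its "method" and its "body". move_arm: Moves the arm, as the interface text tells. Its arguments: {"type":"object","properties":{"commands":{"type":"array","items":{"type":"array"}}},"required":["commands"]}

```bash
mkdir -p pics
cat > h.py <<'E'
import numpy as np, cv2
from cell import env, read_camera, search_frame, cut_out
def P(c):
    R=cv2.Rodrigues(np.array(c["rvec"],float))[0]; t=np.array(c["tvec"],float).ravel()
    return R,t
def ray(c,uv):
    R,t=P(c); d=R.T@np.array([(uv[0]-c["cx"])/c["fx"],(uv[1]-c["cy"])/c["fy"],1.]); return -R.T@t,d
def atz(c,uv,z):
    o,d=ray(c,uv); return o+d*(z-o[2])/d[2]
def proj(c,p):
    R,t=P(c); q=R@np.asarray(p,float)+t; return np.array([c["fx"]*q[0]/q[2]+c["cx"],c["fy"]*q[1]/q[2]+c["cy"]])
def tri(obs):
    A=np.zeros((3,3));b=np.zeros(3)
    for c,uv in obs:
        o,d=ray(c,uv);d=d/np.linalg.norm(d);M=np.eye(3)-np.outer(d,d);A+=M;b+=M@o
    return np.linalg.solve(A,b)
def save(c,n): cv2.imwrite("pics/"+n,c["image"][:,:,::-1])
E
python3 - <<'E'
from h import *
np.set_printoptions(precision=1,suppress=True)
cs={n:read_camera(n) for n in("scene","top")}
for n,c in cs.items():
    save(c,n+"1.png"); R,t=P(c); print(n,-R.T@t,R[2],c["fx"])
    for k in("turner","turner_tip","fork","fork_tip","rack","small_clips_seat","large_clips_seat","taken_clips_seat","skimmer","crock","jar","sauce"):
        print(k,[(np.round(s["at"],1).tolist(),round(s["confidence"],2)) for s in search_frame(k,c)[:3]])
s=env.state();print({k:np.round(v,3) for k,v in s.items()})
E
```

```text
scene [1185.3  959.7 1222.5] [-0.4 -0.6 -0.7] 493.2577128387743
turner [([303.2, 173.9], 0.79)]
turner_tip [([305.0, 173.4], 0.63)]
fork [([305.4, 203.8], 0.59), ([302.6, 176.0], 0.37)]
fork_tip [([303.1, 205.0], 0.52)]
rack [([375.8, 285.3], 0.58)]
small_clips_seat [([365.2, 281.7], 0.63), ([370.2, 264.2], 0.17)]
large_clips_seat [([337.6, 236.3], 0.7)]
taken_clips_seat []
skimmer [([381.2, 260.1], 0.79), ([366.6, 283.4], 0.7)]
crock [([284.2, 253.4], 0.98)]
jar [([377.3, 261.7], 0.75), ([276.0, 147.4], 0.68)]
sauce [([257.8, 222.7], 0.98), ([366.4, 280.7], 0.22)]
top [ 271.  -109.7 1442.4] [ 0.2  0.  -1. ] 475.15817056134784
turner [([400.0, 246.2], 0.74), ([358.1, 212.4], 0.55)]
turner_tip [([403.5, 245.4], 0.77)]
fork [([356.6, 217.0], 0.65)]
fork_tip [([354.6, 212.4], 0.87)]
rack [([218.5, 211.2], 0.69)]
small_clips_seat [([185.3, 168.1], 0.47)]
large_clips_seat [([249.8, 176.6], 0.47)]
taken_clips_seat [([207.0, 169.0], 0.64)]
skimmer [([213.8, 216.8], 0.77)]
crock [([292.2, 144.5], 0.98)]
jar [([462.8, 229.3], 0.97), ([250.7, 201.0], 0.65)]
sauce [([347.2, 146.3], 0.97), ([214.2, 218.9], 0.56)]
{'t': np.float64(1.3), 'joints': array([-1.4,  0.5,  1.6,  0. ,  1.1, -0.1]), 'qvel': array([-0., -0., -0.,  0.,  0.,  0.]), 'tau': array([ -0. , -61.2, -25.8,   0.1,   0. ,  -0. ]), 'eef_pos': array([ 148.4, -607.1,  404.7]), 'tcp_rot': array([ 3.1, -0. ,  0.2]), 'ft_force': array([ 0.1,  0.5, -0.7]), 'moment': array([-0.,  0.,  0.]), 'grip_force': np.float64(0.0), 'opening': np.float64(1.0)}
```

View pics/scene1.png

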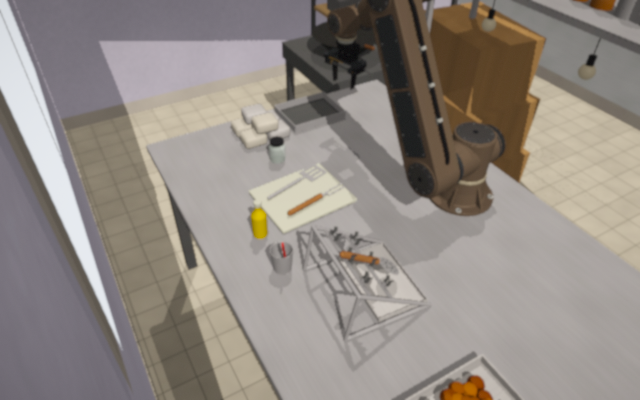

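View pics/top1.png

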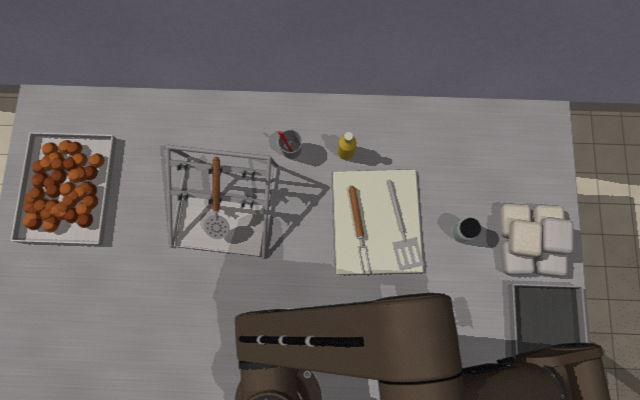

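```bash
cat > m.py <<'E'
from h import *
np.set_printoptions(precision=1,suppress=True)
c=read_camera("top")
im=c["image"]
a=cv2.resize(im[140:265,155:280],(600,600),interpolation=cv2.INTER_CUBIC)
cv2.imwrite("pics/rack2.png",a[:,:,::-1])
for k,z in(("turner",20),("fork",22),("skimmer",120)):
    for s in cut_out(k,c)[:2]:
        ys,xs=np.nonzero(s["region"])
        if len(xs)<20: continue
        p=np.array([atz(c,(x,y),z)[:2] for x,y in zip(xs,ys)])
        m=p.mean(0);w,v=np.linalg.eigh(np.cov(p.T));d=v[:,1]*np.sign(v[0,1]); q=(p-m)@d
        print(k,round(s["confidence"],2),len(xs),"mean",m,"yaw deg",np.degrees(np.arctan2(d[1],d[0])),"ends",m+d*q.min(),m+d*q.max())
for k,uv in(("jar",(463,229)),("crock",(292,144)),("sauce",(347,146))): print(k,atz(c,uv,50))
# brown handle of fork
hsv=cv2.cvtColor(im,cv2.COLOR_RGB2HSV); mk=(hsv[...,0]<18)&(hsv[...,1]>120)&(hsv[...,2]>60)
for n,(x0,x1,y0,y1),z in(("forkh",(335,375,180,245),26),("skimh",(205,225,150,215),150)):
    m2=np.zeros_like(mk);m2[y0:y1,x0:x1]=mk[y0:y1,x0:x1];ys,xs=np.nonzero(m2)
    p=np.array([atz(c,(x,y),z)[:2] for x,y in zip(xs,ys)]);m=p.mean(0);w,v=np.linalg.eigh(np.cov(p.T));d=v[:,1]*np.sign(v[0,1]);q=(p-m)@d
    print(n,len(xs),m,np.degrees(np.arctan2(d[1],d[0])),np.ptp(q),m+d*q.min(),m+d*q.max())
E
python3 m.py
```

```text
turner 0.81 660 mean [ 472.5 -357.6] yaw deg 14.610563623982845 ends [ 389.4 -379.3] [ 651.7 -310.9]
fork 0.63 531 mean [ 511.1 -217.9] yaw deg 10.625574354336514 ends [ 368.4 -244.6] [ 631.6 -195.3]
skimmer 0.62 882 mean [532.2 193.9] yaw deg 5.366075704497899 ends [442.8 185.5] [680.1 207.8]
jar [ 503.7 -527.5   50. ]
crock [751.3  -9.6  50. ]
sauce [ 750.4 -179.    50. ]
forkh 280 [ 551.8 -211.3] 10.921788897457487 154.65059986737498 [ 478.4 -225.4] [ 630.3 -196.1]
skimh 310 [593.4 192.9] 4.1453802312909565 153.8118080825958 [517.6 187.4] [671.  198.5]
```

View pics/rack2.png

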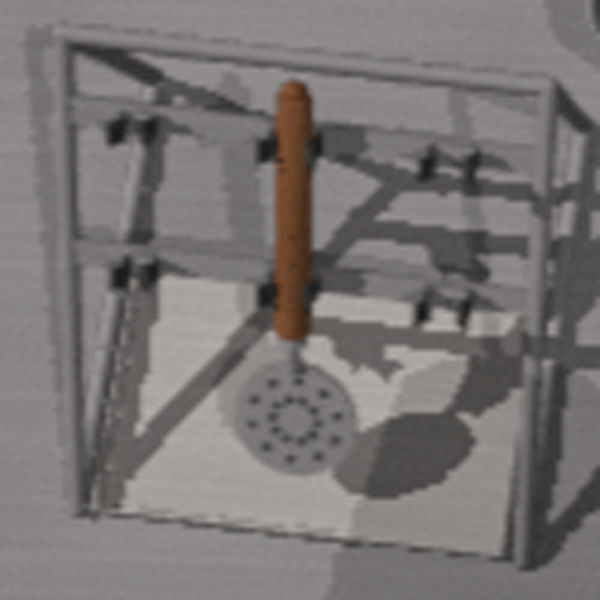

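```bash
cat > fit.py <<'E'
from h import *
from scipy.optimize import least_squares
a=np.radians(35);S=np.sin(a);C=np.cos(a)
def pt(q,y,u,n):  # rack place offset y, up-slope u, out n
    x=u*C-n*S; z=150+u*S+n*C; c,s=np.cos(q[2]),np.sin(q[2])
    return np.array([q[0]+c*x-s*y,q[1]+s*x+c*y,z])
def fit(c,obs,q0=(593,193,.07)):
    f=lambda q:np.concatenate([proj(c,pt(q,*k))-uv for k,uv in obs])
    r=least_squares(f,q0,x_scale=[100,100,1]); return r.x,r.fun.reshape(-1,2)
E
python3 - <<'E'
from fit import *
np.set_printoptions(precision=2,suppress=True)
c=read_camera("top"); k=lambda u,v:np.array([155+u/4.8,140+v/4.8])-.4
o=[((92,45,12),k(132,128)),((92,-45,12),k(135,270)),((-92,45,12),k(449,165)),((-92,-45,12),k(443,308)),((0,75,3),k(294,82)),((0,-75,3),k(291,340))]
q,r=fit(c,o);print(q,np.degrees(q[2]));print(r)
for y in(92,0,-92):print(pt(q,y,0,0))
w=read_camera("wrist");save(w,"w1.png");R,t=P(w);print(-R.T@t,R)
E
```

```text
[592.9  191.2   -0.09] -4.944416620366186
[[-0.07 -0.15]
 [-0.25  0.38]
 [ 0.   -0.19]
 [-0.01  0.04]
 [ 0.2   1.89]
 [ 0.12 -2.  ]]
[600.83 282.86 150.  ]
[592.9 191.2 150. ]
[584.97  99.54 150.  ]
[ 213.44 -591.43  384.3 ] [[ 0.24 -0.97 -0.  ]
 [-0.94 -0.23  0.24]
 [-0.23 -0.06 -0.97]]
```

>>> {"method": "move_arm", "body": {"commands": [[[1,0.64,0],0,1],[[1,0.64,0],0,1],[[1,0.64,0],0,1],[[1,0.64,0],0,1],[[1,0.64,0],0,1],[[1,0.64,0],0,1],[[1,0.64,0],0,1],[[1,0.64,0],0,1],[[1,0.64,0],0,1],[[1,0.64,0],0,1],[[1,0.64,0],0,1],[[1,0.64,0],0,1],[[1,0.64,0],0,1],[[0.7,0.64,0],0,1],[[0,0,0],0,1],[[0,0,0],0,1]]}}

```text
t: 2.93
eef_pos: [560.3, -337.2, 404.5]
tcp_rot: [-3.141, 0.0, 0.242]
ft_force: [-0.3, -0.9, -0.6]
opening: 1.003
grip_force: 0.0
```

Run:
```python
from h import *
np.set_printoptions(precision=3,suppress=True)
s=env.state();print(s["t"],s["eef_pos"],s["tcp_rot"],s["ft_force"])
c=read_camera("wrist");save(c,"w2.png")
for k,z in(("turner",21),("fork",26)):
    r=search_frame(k+"_tip",c);print(k,"tip",[(x["at"],x["confidence"],atz(c,x["at"],17)) for x in r[:2]])
    for s in cut_out(k,c)[:1]:
        ys,xs=np.nonzero(s["region"]);print(k,s["confidence"],len(xs),xs.min(),xs.max(),ys.min(),ys.max())
```

```text
2.9333 [ 560.303 -337.22   404.463] [-3.141  0.     0.242] [-0.327 -0.85  -0.599]
turner tip [([311.6, 238.5], 0.74, array([ 496.032, -347.006,   17.   ]))]
turner 0.86 3398 285 346 91 323
fork tip [([201.0, 161.2], 0.59, array([ 554.366, -207.171,   17.   ]))]
fork 0.85 3199 187 217 85 315
```

View pics/w2.png

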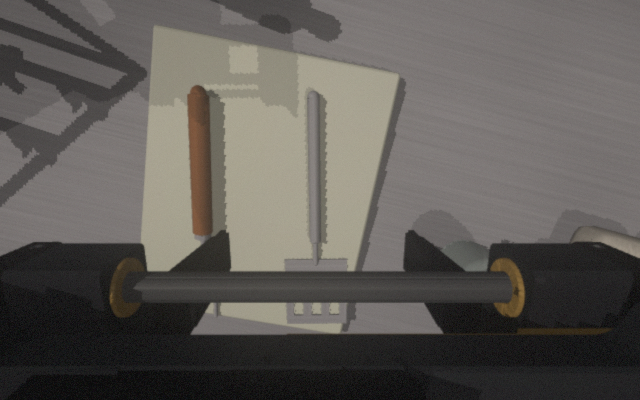

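Run:
```python
from h import *
np.set_printoptions(precision=2,suppress=True)
c=read_camera("wrist")
for n,a,b,z in(("turner",(313,90),(315.5,243),22),("fork",(198,85.5),(202,236),26)):
    p,q=atz(c,a,z),atz(c,b,z);d=p-q;print(n,p,q,np.linalg.norm(d),np.arctan2(d[1],d[0]),"mid",(p+q)/2)
    # axis by row midpoints of the region
    r=cut_out(n,c)[0]["region"];L=[]
    for v in range(95,230,3):
        xs=np.nonzero(r[v])[0]
        if len(xs): L.append(atz(c,(xs.mean(),v),z)[:2])
    L=np.array(L);k=np.polyfit(L[:,0],L[:,1],1);print(" line yaw",np.arctan(k[0]),"y at mid",np.polyval(k,(p+q)[0]/2))
```

```text
turner [ 654.67 -312.15   22.  ] [ 491.81 -354.22   22.  ] 168.20207698345803 0.2528002377201385 mid [ 573.24 -333.18   22.  ]
 line yaw 0.25540455627553604 y at mid -330.8759496641428
fork [ 630.83 -197.07   26.  ] [ 470.95 -226.14   26.  ] 162.50063643356344 0.17990485154538446 mid [ 550.89 -211.61   26.  ]
 line yaw 0.19014074343449772 y at mid -209.5832816399497
```

>>> {"method": "move_arm", "body": {"commands": [[[0.45,0.21,-1],0.15,1],[[0,0,-1],0,1],[[0,0,-1],0,1],[[0,0,-1],0,1],[[0,0,-1],0,1],[[0,0,-1],0,1],[[0,0,-0.4],0,1],[[0,0,-0.2],0,1],[[0,0,0],0,1],[[0,0,0],0,1],[[0,0,0],0,-1],[[0,0,0],0,-1],[[0,0,0],0,-1],[[0,0,0],0,-1],[[0,0,0],0,-1],[[0,0,0],0,-1],[[0,0,0],0,-1],[[0,0,0],0,-1]]}}

```text
t: 4.83
eef_pos: [573.0, -332.0, 206.7]
tcp_rot: [3.142, 0.0, 0.252]
ft_force: [0.7, 0.6, 0.3]
opening: 0.498
grip_force: 0.0
```

>>> {"method": "move_arm", "body": {"commands": [[[0,0,0],0,-1],[[0,0,0],0,-1],[[0,0,0],0,-1],[[0,0,0],0,-1],[[0,0,0],0,-1],[[0,0,0],0,-1],[[0,0,0],0,-1],[[0,0,0],0,-1],[[0,0,0],0,-1]]}}

```text
t: 5.58
eef_pos: [573.0, -332.0, 206.8]
tcp_rot: [3.142, 0.0, 0.252]
ft_force: [-0.1, 0.5, -0.6]
opening: 0.128
grip_force: 30.0
```

>>> {"method": "move_arm", "body": {"commands": [[[0,0,1],0,-1],[[0,0,1],0,-1],[[0,0,1],0,-1],[[0,0,1],0,-1],[[0,1,0.8],-0.25,-1],[[0,1,0.8],-0.25,-1],[[0,1,0.8],-0.25,-1],[[0,1,0.8],-0.25,-1],[[0,1,0],-0.25,-1],[[0,1,0],-0.25,-1],[[0,1,0],-0.25,-1],[[0,1,0],-0.25,-1],[[0,1,0],-0.25,-1],[[0,1,0],-0.25,-1],[[0,1,0],-0.25,-1],[[0,1,0],-0.25,-1],[[0,1,0],-0.25,-1],[[0,1,0],-0.25,-1],[[0,1,0],-0.25,-1],[[0,1,0],-0.25,-1]]}}

```text
t: 7.25
eef_pos: [572.7, 149.5, 422.7]
tcp_rot: [3.141, 0.0, -0.069]
ft_force: [0.1, -0.8, -0.6]
opening: 0.129
grip_force: 30.0
```

Run:
```python
from h import *
np.set_printoptions(precision=3,suppress=True)
s=env.state();print(s["t"],s["eef_pos"],s["tcp_rot"],s["ft_force"],s["moment"])
c=read_camera("wrist");d=read_camera("scene")
a=np.vstack([c["image"], cv2.resize(d["image"][180:340,280:480],(640,512),interpolation=cv2.INTER_CUBIC)]);a=cv2.resize(a,(420,600),interpolation=cv2.INTER_AREA)
b=cv2.resize(c["image"][0:300],(640,300))
cv2.imwrite("pics/w3.png",b[:,:,::-1])
```

```text
7.25 [572.659 149.471 422.693] [ 3.141  0.    -0.069] [ 0.079 -0.777 -0.636] [ 0.01  -0.048  0.023]
```

View pics/w3.png

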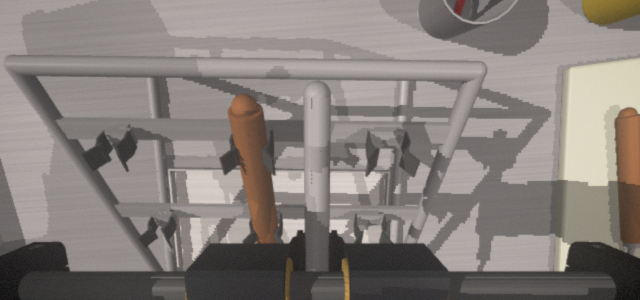

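Run:
```python
from fit import *
np.set_printoptions(precision=1,suppress=True)
c=read_camera("wrist");q=(592.9,191.2,-.0863)
for y,w in((92,11),(-92,15)):
  for u in(45,-45):
    n=17 if y>0 else 19
    print(y,u,[proj(c,pt(q,y+s,u+e,n)) for s in(w,-w) for e in (7,-7)],proj(c,pt(q,y,u,0)))
print(proj(c,pt(q,0,75,3)),"top view butt tri")
b=atz(c,(317,87),422.7-185.3);print("butt",b, np.linalg.norm(b[:2]-[572.7,149.5]))
a=cv2.resize(c["image"][110:250,60:440],(0,0),fx=2.1,fy=2.1,interpolation=cv2.INTER_CUBIC)
for y,w,n in((92,11,17),(-92,15,19)):
  for u in(45,-45):
    for s in(w,-w):
      p=[((proj(c,pt(q,y+s,u+e,n))-[60,110])*2.1).astype(int).tolist() for e in(7,-7)]
      cv2.line(a,p[0],p[1],(255,0,0),1)
p=[((proj(c,pt(q,0,e,11))-[60,110])*2.1).astype(int).tolist() for e in(60,-60)];cv2.line(a,p[0],p[1],(0,255,0),1)
cv2.imwrite("pics/w4.png",a[:,:,::-1])
```

```text
92 45 [array([ 85.1, 146.2]), array([ 96.1, 163.2]), array([120.7, 147. ]), array([129.9, 163.9])] [118.9 138.7]
92 -45 [array([140.8, 232.5]), array([147.1, 242.2]), array([167.5, 233. ]), array([172.8, 242.7])] [163.5 221.8]
-92 45 [array([375.4, 154.4]), array([372.2, 171. ]), array([423.8, 155.5]), array([418.2, 172. ])] [393.2 144.5]
-92 -45 [array([359. , 238.8]), array([357.1, 248.3]), array([395.4, 239.5]), array([392.2, 249. ])] [373.6 226. ]
[249.5 104.5] top view butt tri
butt [655.5 145.5 237.4] 82.88122603376667
```

View pics/w4.png

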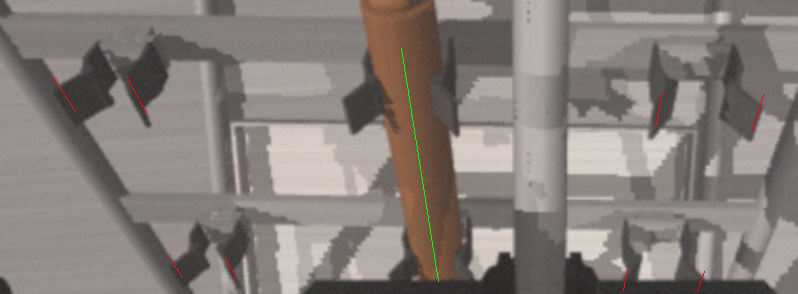

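>>> {"method": "move_arm", "body": {"commands": [[[0.08,0.9,0],-0.05,-1],[[0.08,0.9,0],-0.05,-1],[[0.08,0.9,0],-0.05,-1],[[0.08,0.9,0],-0.05,-1],[[0.08,0.89,0],0,-1],[[0,0,-0.5],0,-1],[[0,0,-0.55],0,-1],[[0,0,0],0,-1],[[0,0,0],0,-1],[[0,0,0],0,-1]]}}

```text
t: 8.23
eef_pos: [585.4, 281.9, 392.1]
tcp_rot: [-3.141, -0.001, -0.085]
ft_force: [0.1, -1.3, -1.4]
opening: 0.129
grip_force: 30.0
```

>>> {"method": "move_arm", "body": {"commands": [[[0,0.08,-0.2],0,-1],[[0,0,-0.2],0,-1],[[0,0,-0.1],0,-1],[[0,0,0],0,-1],[[0,0,0],0,-1],[[0,0,0],0,-1]]}}

```text
t: 8.73
eef_pos: [585.0, 285.1, 376.4]
tcp_rot: [3.142, -0.0, -0.084]
ft_force: [0.7, 0.1, -0.8]
opening: 0.127
grip_force: 30.0
```

Run:
```python
from fit import *
np.set_printoptions(precision=2,suppress=True)
s=env.state();print(s["t"],s["eef_pos"],s["tcp_rot"],s["ft_force"])
c=read_camera("wrist")
a=cv2.resize(c["image"][60:290,190:470],(0,0),fx=2.5,fy=2.5,interpolation=cv2.INTER_CUBIC)
cv2.imwrite("pics/w5.png",a[:,:,::-1])
```

```text
8.7333 [585.   285.06 376.38] [ 3.14 -0.   -0.08] [ 0.71  0.1  -0.76]
```

View pics/w5.png

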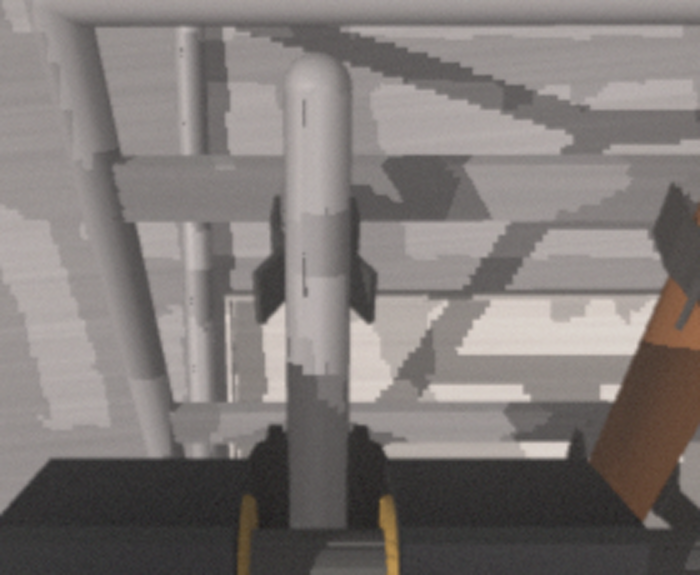

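>>> {"method": "move_arm", "body": {"commands": [[[0,0,-0.12],0,-1],[[0,0,-0.12],0,-1],[[0.01,0,-0.1],0,-1],[[0.02,0,-0.1],0,-1],[[0.03,0,-0.13],0,-1],[[0.03,0,-0.13],0,-1],[[0,0,0],0,-1]]}}

```text
t: 9.37
eef_pos: [587.8, 285.1, 354.3]
tcp_rot: [3.141, 0.001, -0.084]
ft_force: [-1.5, 0.5, 2.0]
opening: 0.128
grip_force: 30.0
```

>>> {"method": "move_arm", "body": {"commands": [[[0.05,0,-0.12],0,-1],[[0.06,0,-0.12],0,-1],[[0.07,0,-0.1],0,-1],[[0,0,0],0,-1],[[0,0,0],0,-1]]}}

```text
t: 9.78
eef_pos: [593.3, 284.9, 344.1]
tcp_rot: [3.141, 0.001, -0.084]
ft_force: [1.9, -0.8, -4.5]
opening: 0.126
grip_force: 30.0
```

Run:
```python
from fit import *
np.set_printoptions(precision=3,suppress=True)
s=env.state();print(s["t"],s["eef_pos"],s["tcp_rot"],s["ft_force"],s["moment"])
c=read_camera("wrist");d=read_camera("scene")
a=cv2.resize(c["image"][60:290,190:470],(560,460)); b=cv2.resize(d["image"][200:340,290:440],(493,460),interpolation=cv2.INTER_CUBIC)
cv2.imwrite("pics/w6.png",cv2.resize(np.hstack([a,b]),(800,350))[:,:,::-1])
```

```text
9.7833 [593.343 284.922 344.104] [ 3.141  0.001 -0.084] [ 1.852 -0.837 -4.539] [ 0.082 -0.295 -0.027]
```

View pics/w6.png

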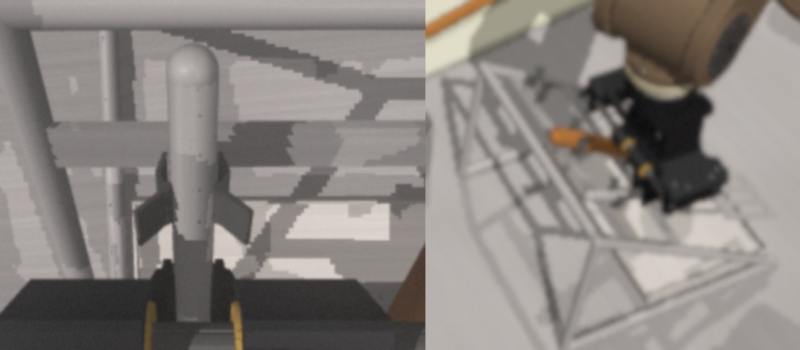

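>>> {"method": "move_arm", "body": {"commands": [[[0.04,0,-0.055],0,-1],[[0.04,0,-0.055],0,-1],[[0.04,0,-0.055],0,-1],[[0.04,-0.01,-0.055],0,-1],[[0.04,-0.01,-0.055],0,-1],[[0,0,0],0,-1]]}}

```text
t: 10.38
eef_pos: [598.7, 284.7, 337.6]
tcp_rot: [-3.141, 0.001, -0.084]
ft_force: [-6.4, -1.0, 5.3]
opening: 0.129
grip_force: 30.0
```

>>> {"method": "move_arm", "body": {"commands": [[[0.03,0,-0.04],0,-1],[[0.03,0,-0.04],0,-1],[[0.03,0,-0.04],0,-1],[[0,0,0],0,-1]]}}

```text
t: 10.72
eef_pos: [601.3, 284.6, 334.1]
tcp_rot: [3.141, 0.001, -0.084]
ft_force: [-8.0, -1.1, 7.4]
opening: 0.129
grip_force: 30.0
```

>>> {"method": "move_arm", "body": {"commands": [[[0.03,0,-0.04],0,-1],[[0.03,0,-0.04],0,-1],[[0,0,0],0,-1]]}}

```text
t: 10.97
eef_pos: [602.7, 284.6, 333.5]
tcp_rot: [3.141, 0.001, -0.084]
ft_force: [-15.6, -3.8, 22.2]
opening: 0.123
grip_force: 30.0
```

```bash
cat > look.py <<'E'
from fit import *
import sys
np.set_printoptions(precision=3,suppress=True)
s=env.state();print(s["t"],s["eef_pos"],s["tcp_rot"],s["ft_force"],s["moment"])
c=read_camera("wrist");d=read_camera("scene")
a=c["image"][40:300,150:490]; b=cv2.resize(d["image"][200:320,300:420],(520,520),interpolation=cv2.INTER_CUBIC)
cv2.imwrite("pics/"+sys.argv[1],cv2.resize(np.hstack([cv2.resize(a,(680,520)),b]),(800,347),interpolation=cv2.INTER_AREA)[:,:,::-1])
E
python3 look.py w7.png
```

```text
10.9667 [602.671 284.57  333.458] [ 3.141  0.001 -0.084] [-15.599  -3.787  22.211] [-0.643  2.505  0.076]
```

```bash
cat > ang.py <<'E'
from fit import *
import sys
def run(n,Y,r,q=(591.9,191.2,-.0863),L=80):
    for cam in("wrist","top","scene"):
        c=read_camera(cam)
        for s in cut_out(n,c)[:1]:
            ys,xs=np.nonzero(s["region"]);print(cam,round(s["confidence"],2),len(xs),"rows",ys.min(),ys.max(),"cols",xs.min(),xs.max(),"at top",xs[ys<=ys.min()+4].mean().round(1))
            # silhouette of seated handle butt cap
            for lab,n0,n1 in(("seated",0,0),("low out 3",6*.0,-0),):pass
            for lab,f in(("seated",lambda u:0),("lower end out 5, upper home",lambda u:-(u-45)/90*5),("out 12",lambda u:-(u-45)/90*12)):
                P_=[proj(c,pt(q,Y+r*np.cos(t)*np.cos(p),L-r+r*np.sin(p),f(L)+r*np.sin(t)*np.cos(p))) for t in np.linspace(0,6.28,16) for p in np.linspace(0,1.57,5)]
                P_=np.array(P_);print("  ",lab,"butt top row",P_[:,1].min().round(1),"col",P_[P_[:,1].argmin(),0].round(1))
run(sys.argv[1],float(sys.argv[2]),float(sys.argv[3]),L=float(sys.argv[4]))
E
python3 ang.py turner 92 6.5 80
```

```text
wrist 0.84 4900 rows 118 334 cols 298 335 at top 316.9
   seated butt top row 131.0 col 322.9
   lower end out 5, upper home butt top row 127.8 col 322.8
   out 12 butt top row 123.3 col 322.7
top 0.77 221 rows 189 240 cols 182 196 at top 183.0
   seated butt top row 152.9 col 183.3
   lower end out 5, upper home butt top row 152.7 col 183.5
   out 12 butt top row 152.5 col 183.9
scene 0.84 327 rows 275 296 cols 354 421 at top 367.0
   seated butt top row 274.3 col 356.1
   lower end out 5, upper home butt top row 274.8 col 355.7
   out 12 butt top row 275.5 col 355.2
```

>>> {"method": "move_arm", "body": {"commands": [[[0,0,0],0,-0.4],[[0,0,0],0,-0.4],[[0,0,0],0,-0.4],[[0,0,0],0,-0.4],[[0,0,0],0,-0.4],[[0,0,0],0,-0.4]]}}

```text
t: 11.87
eef_pos: [603.7, 284.5, 330.5]
tcp_rot: [3.141, 0.0, -0.084]
ft_force: [-1.2, 1.2, -0.7]
opening: 0.297
grip_force: 0.0
```

```bash
python3 ang.py turner 92 6.5 80; python3 look.py w8.png
```

```text
scene 0.83 258 rows 275 296 cols 354 421 at top 364.7
   seated butt top row 274.3 col 356.1
   lower end out 5, upper home butt top row 274.8 col 355.7
   out 12 butt top row 275.5 col 355.2
12.1667 [603.573 284.512 330.776] [ 3.141  0.    -0.084] [0.83  0.105 0.329] [0.04  0.015 0.001]
```

View pics/w8.png

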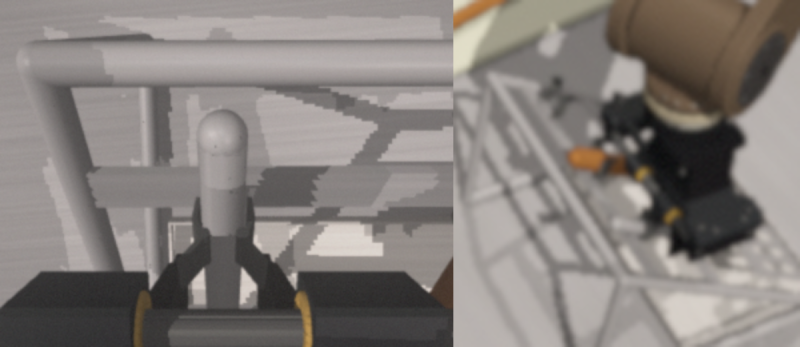

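>>> {"method": "move_arm", "body": {"commands": [[[-0.35,0.03,-0.2],0,-0.4],[[-0.35,0.03,-0.2],0,-0.4],[[0,0,0],0,-0.4],[[0,0,0],0,-1],[[0,0,0],0,-1],[[0,0,0],0,-1],[[0,0,0],0,-1],[[0,0,0],0,-1],[[0,0,0],0,-1],[[0,0,0],0,-1]]}}

```text
t: 13.1
eef_pos: [582.9, 286.2, 319.1]
tcp_rot: [-3.141, -0.001, -0.084]
ft_force: [2.5, -0.0, 1.6]
opening: 0.123
grip_force: 30.0
```

>>> {"method": "move_arm", "body": {"commands": [[[0.03,0,-0.04],0,-1],[[0.03,0,-0.04],0,-1],[[0.03,0,-0.04],0,-1],[[0,0,0],0,-1],[[0,0,0],0,-1]]}}

```text
t: 13.52
eef_pos: [584.2, 286.2, 318.4]
tcp_rot: [3.141, 0.001, -0.084]
ft_force: [-15.0, -5.6, 31.6]
opening: 0.131
grip_force: 30.0
```

>>> {"method": "move_arm", "body": {"commands": [[[-0.09,0,0.12],0,-1],[[0,0,0],0,-0.4],[[0,0,0],0,-0.4],[[0,0,0],0,-0.4],[[0,0,0],0,-0.4],[[0,0,0.5],0,-0.4],[[0,0,1],0,-0.4],[[0,0,1],0,-0.4],[[0,0,1],0,-0.4],[[-0.15,-1,0.2],0.25,1],[[-0.15,-1,0],0.25,1],[[-0.15,-1,0],0.25,1],[[-0.15,-1,0],0.25,1],[[-0.15,-1,0],0.25,1],[[-0.15,-1,0],0.25,1],[[-0.15,-1,0],0.25,1],[[-0.15,-1,0],0.25,1],[[-0.15,-1,0],0.25,1],[[-0.15,-1,0],0.25,1],[[-0.15,-1,0],0.25,1]]}}

```text
t: 15.18
eef_pos: [532.7, -45.1, 429.6]
tcp_rot: [-3.141, 0.0, 0.137]
ft_force: [0.5, -0.4, 0.0]
opening: 0.982
grip_force: 0.0
```

```bash
cat > chk.py <<'E'
from fit import *
import sys
from scipy.optimize import least_squares
np.set_printoptions(precision=2,suppress=True)
# fit butt / tip 3D from top+scene using cut_out extremes along the handle direction
name,Y,r,Lb,Lt=sys.argv[1],*map(float,sys.argv[2:6])
q=(591.9,191.2,-.0863)
for cam in("top","scene"):
    c=read_camera(cam);cs=cut_out(name,c)
    if not cs:print(cam,"none");continue
    for s in cs[:2]:
        ys,xs=np.nonzero(s["region"]);p=np.c_[xs,ys].astype(float)
        for lab,n1 in(("home",0),("lower +6",6)):
            A=proj(c,pt(q,Y,Lb,-(Lb-45)/90*n1));B=proj(c,pt(q,Y,-Lt,(Lt+45)/90*n1));d=(A-B)/np.linalg.norm(A-B);e=np.array([-d[1],d[0]])
            t=(p-B)@d;w=(p-B)@e
            i=t>np.linalg.norm(A-B)*.45
            k=np.polyfit(t[i],w[i],1) if i.sum()>5 else (0,0)
            print(cam,round(s["confidence"],2),lab,len(xs),"pred len",np.linalg.norm(A-B),"seen",t.min(),t.max(),"mid w",w[i].mean() if i.any() else None,"slope deg",np.degrees(np.arctan(k[0])),"A",A)
E
python3 chk.py turner 92 6.5 80 190; echo; python3 chk.py skimmer 0 11 75 152;python3 -c "
from h import *
s=env.state();print(s['t'],s['eef_pos'],s['tcp_rot'],s['opening'])
c=read_camera('top');d=read_camera('scene')
a=cv2.resize(c['image'][140:265,155:280],(400,400),interpolation=cv2.INTER_CUBIC);b=cv2.resize(d['image'][215:335,300:420],(400,400),interpolation=cv2.INTER_CUBIC)
cv2.imwrite('pics/w9.png',np.hstack([a,b])[:,:,::-1])"
```

```text
top 0.97 home 852 pred len 87.0217882665366 seen -2.0834129341584107 87.10040623963384 mid w -0.7075558803753166 slope deg -0.01682180286574534 A [183.28 153.05]
top 0.97 lower +6 852 pred len 89.70489831675731 seen 0.6099782026922522 89.51149121198576 mid w -0.39779170282637416 slope deg -1.3276912134031038 A [183.56 152.8 ]
top 0.59 home 434 pred len 87.0217882665366 seen 87.48018492730343 108.69787117698546 mid w 107.12250194782285 slope deg -16.32535188578941 A [183.28 153.05]
top 0.59 lower +6 434 pred len 89.70489831675731 seen 92.56993557583462 113.55009525440276 mid w 106.53825571436043 slope deg -15.980899584617253 A [183.56 152.8 ]
scene 0.84 home 338 pred len 62.14311120828677 seen -6.325086579231898 61.795751643164685 mid w -0.036336031685362064 slope deg -0.16524081107098124 A [354.59 276.4 ]
scene 0.84 lower +6 338 pred len 65.23331719410729 seen -2.874682147817569 64.41875183464671 mid w -0.48772125702656616 slope deg 3.984096389115238 A [354.1  277.03]

top 0.79 home 871 pred len 73.71354372543199 seen -5.731839838605121 75.31746105456548 mid w -0.7258112036967936 slope deg -1.3394113061813013 A [216.32 158.59]
top 0.79 lower +6 871 pred len 75.96555345094418 seen -3.7303879595344824 77.35703709760838 mid w -0.5587085148462662 slope deg -2.211318876847889 A [216.51 158.38]
scene 0.78 home 535 pred len 52.67269182183188 seen -7.527701588562849 54.18676177943721 mid w 0.047673818618218226 slope deg 0.7891280233288408 A [340.29 253.33]
scene 0.78 lower +6 535 pred len 54.95977115708542 seen -4.850292967170701 56.06518154318644 mid w -0.4585254576049713 slope deg 4.685901802394225 A [339.9  253.85]
15.5833 [533.20814243 -42.80361175 429.72463709] [-3.14150761e+00  1.64347796e-04  1.36898196e-01] 0.9987243397021096
```

View pics/w9.png

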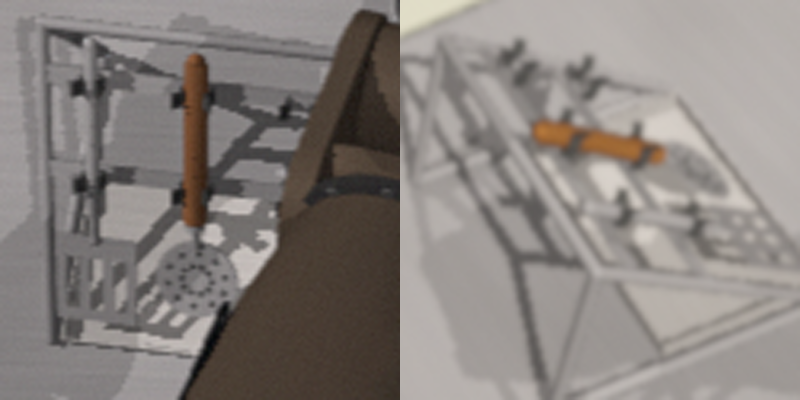

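>>> {"method": "move_arm", "body": {"commands": [[[0.1,-0.9,-0.2],0.15,1],[[0.1,-0.9,-0.2],0.15,1],[[0.1,-0.9,-0.2],0.15,1],[[0.1,-0.9,-0.2],0.15,1],[[0.1,-0.9,-0.2],0.06,1],[[0.1,-0.9,0],0,1],[[0,-0.1,0],0,1],[[0,0,0],0,1],[[0,0,0],0,1]]}}

```text
t: 16.43
eef_pos: [551.1, -208.0, 399.7]
tcp_rot: [-3.141, 0.0, 0.189]
ft_force: [-0.1, -0.4, -0.0]
opening: 0.996
grip_force: 0.0
```

Run:
```python
from h import *
np.set_printoptions(precision=2,suppress=True)
s=env.state();print(s["t"],s["eef_pos"],s["tcp_rot"][2],s["opening"])
for cam in("wrist","top"):
    c=read_camera(cam);hsv=cv2.cvtColor(c["image"],cv2.COLOR_RGB2HSV);mk=((hsv[...,0]<18)&(hsv[...,1]>120)&(hsv[...,2]>50)).astype(np.uint8)
    r=cut_out("fork",c)
    reg=cv2.dilate(r[0]["region"].astype(np.uint8),np.ones((5,5)))if r else 0
    ys,xs=np.nonzero(mk&reg)
    if len(xs)<50: print(cam,len(xs));continue
    p=np.array([atz(c,(x,y),27)[:2] for x,y in zip(xs,ys)]);m=p.mean(0);w,v=np.linalg.eigh(np.cov(p.T));d=v[:,1]*np.sign(v[0,1]);t=(p-m)@d
    print(cam,len(xs),"mean",m,"yaw",np.arctan2(d[1],d[0]),"mid",m+d*(t.min()+t.max())/2,np.ptp(t),"rows",ys.min(),ys.max())
```

```text
16.4333 [ 551.07 -208.01  399.71] 0.18867304881793956 0.9962881910425493
wrist 990 mean [ 549.45 -206.96] yaw 0.18092054982545833 mid [ 550.99 -206.68] 156.35022707486894 rows 111 254
top 0
```

>>> {"method": "move_arm", "body": {"commands": [[[0.03,-0.05,-1],0,1],[[0,0,-1],0,1],[[0,0,-1],0,1],[[0,0,-1],0,1],[[0,0,-1],0,1],[[0,0,-1],0,1],[[0,0,-0.4],0,1],[[0,0,0],0,1],[[0,0,0],0,1],[[0,0,0],0,-1],[[0,0,0],0,-1],[[0,0,0],0,-1],[[0,0,0],0,-1],[[0,0,0],0,-1],[[0,0,0],0,-1],[[0,0,0],0,-1],[[0,0,0],0,-1],[[0,0,0],0,-1],[[0,0,0],0,-1],[[0,0,0],0,-1]]}}

```text
t: 18.3
eef_pos: [552.0, -210.2, 207.8]
tcp_rot: [3.142, 0.0, 0.189]
ft_force: [0.7, 0.2, 1.2]
opening: 0.286
grip_force: 0.0
```

>>> {"method": "move_arm", "body": {"commands": [[[0,0,0],0,-1],[[0,0,0],0,-1],[[0,0,0],0,-1],[[0,0,0],0,-1]]}}

```text
t: 18.63
eef_pos: [551.9, -210.2, 207.8]
tcp_rot: [3.142, 0.0, 0.189]
ft_force: [0.3, -0.6, -0.2]
opening: 0.227
grip_force: 30.0
```

>>> {"method": "move_arm", "body": {"commands": [[[0,0,1],0,-1],[[0,0,1],0,-1],[[0,0,1],0,-1],[[0,0,1],0,-1],[[0,0.7,0.9],-0.3,-1],[[0,0.9,0.9],-0.3,-1],[[0.05,0.9,0.6],-0.3,-1],[[0.05,0.9,0.6],-0.3,-1],[[0.05,0.9,0],-0.3,-1],[[0.05,0.9,0],-0.3,-1],[[0.05,0.9,0],-0.3,-1],[[0.05,0.9,0],-0.3,-1],[[0.05,0.9,0],-0.3,-1],[[0.05,0.9,0],-0.3,-1],[[0.05,0.9,0],-0.3,-1],[[0.05,0.7,0],-0.14,-1],[[0,0,0],0,-1],[[0,0,0],0,-1],[[0,0,0],0,-1]]}}

```text
t: 20.22
eef_pos: [566.9, 101.4, 417.6]
tcp_rot: [3.141, 0.0, -0.086]
ft_force: [-0.1, 0.1, -1.8]
opening: 0.224
grip_force: 30.0
```

>>> {"method": "move_arm", "body": {"commands": [[[0,0,-0.5],0,-1],[[0,0,-0.5],0,-1],[[0,0,-0.3],0,-1],[[0,0,0],0,-1],[[0,0,0],0,-1],[[0,0,0],0,-1]]}}

```text
t: 20.72
eef_pos: [567.2, 101.4, 379.4]
tcp_rot: [3.142, -0.001, -0.087]
ft_force: [-1.4, -0.1, -2.2]
opening: 0.223
grip_force: 30.0
```

Run:
```python
from fit import *
np.set_printoptions(precision=3,suppress=True)
s=env.state();print(s["t"],s["eef_pos"],s["tcp_rot"],s["ft_force"],s["moment"])
c=read_camera("wrist");zz=s["eef_pos"][2]-181.8
r=cut_out("fork",c)
if r:
    ys,xs=np.nonzero(r[0]["region"]);print(ys.min(),xs[ys<ys.min()+30].mean());b=atz(c,(xs[ys<ys.min()+4].mean(),ys.min()),zz+3);print("butt dist",np.linalg.norm(b[:2]-s["eef_pos"][:2]))
a=cv2.resize(c["image"][60:290,190:470],(0,0),fx=2.5,fy=2.5,interpolation=cv2.INTER_CUBIC)
cv2.imwrite("pics/w10.png",a[:,:,::-1])
```

```text
20.7167 [567.153 101.403 379.43 ] [ 3.142 -0.001 -0.087] [-1.352 -0.093 -2.215] [ 0.051 -0.003  0.04 ]
89 316.3187984496124
butt dist 81.86649093613998
```

View pics/w10.png

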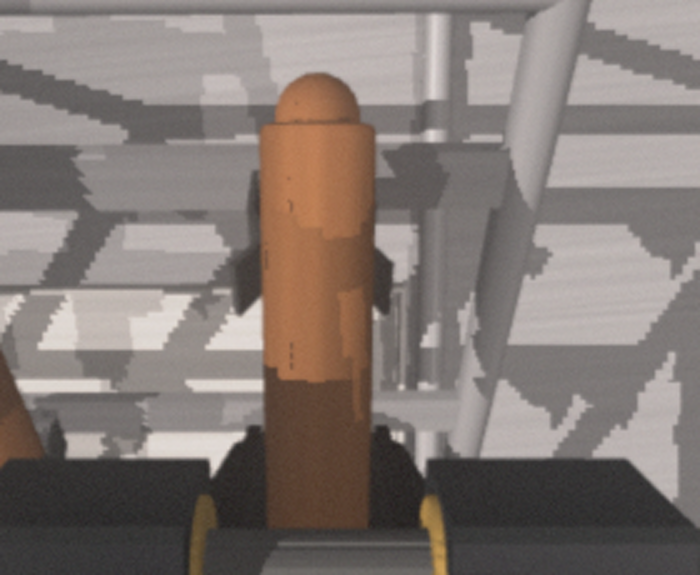

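>>> {"method": "move_arm", "body": {"commands": [[[0.04,0.03,-0.16],0,-1],[[0.03,0,-0.16],0,-1],[[0.01,0,-0.125],0,-1],[[0.01,0,-0.125],0,-1],[[0.03,0,-0.12],0,-1],[[0.03,0,-0.12],0,-1],[[0,0,0],0,-1]]}}

```text
t: 21.4
eef_pos: [571.6, 102.7, 353.7]
tcp_rot: [3.141, 0.001, -0.087]
ft_force: [-0.2, -0.6, -0.5]
opening: 0.221
grip_force: 30.0
```

>>> {"method": "move_arm", "body": {"commands": [[[0.05,0,-0.11],0,-1],[[0.06,0,-0.11],0,-1],[[0.06,0,-0.1],0,-1],[[0,0,0],0,-1],[[0,0,0],0,-1]]}}

```text
t: 21.82
eef_pos: [576.8, 102.6, 344.2]
tcp_rot: [3.141, 0.001, -0.087]
ft_force: [2.3, -1.3, -6.5]
opening: 0.224
grip_force: 30.0
```

>>> {"method": "move_arm", "body": {"commands": [[[0.04,0,-0.055],0,-1],[[0.04,0,-0.055],0,-1],[[0.04,0,-0.055],0,-1],[[0.04,-0.01,-0.055],0,-1],[[0.04,-0.01,-0.055],0,-1],[[0.04,0,-0.055],0,-1],[[0,0,0],0,-1]]}}

```text
t: 22.4
eef_pos: [583.3, 102.0, 335.3]
tcp_rot: [3.141, 0.001, -0.086]
ft_force: [-6.2, -2.1, 3.1]
opening: 0.221
grip_force: 30.0
```

>>> {"method": "move_arm", "body": {"commands": [[[0.04,0,-0.055],0,-1],[[0.03,0,-0.04],0,-1],[[0.03,0,-0.04],0,-1],[[0,0,0],0,-1]]}}

```text
t: 22.73
eef_pos: [586.4, 101.9, 330.9]
tcp_rot: [3.141, 0.001, -0.086]
ft_force: [-4.9, -2.8, -0.1]
opening: 0.227
grip_force: 30.0
```

>>> {"method": "move_arm", "body": {"commands": [[[0.03,0,-0.04],0,-1],[[0.03,0,-0.04],0,-1],[[0.03,0,-0.04],0,-1],[[0,0,0],0,-1]]}}

```text
t: 23.07
eef_pos: [588.6, 101.9, 329.0]
tcp_rot: [3.141, 0.002, -0.086]
ft_force: [-15.2, -5.7, 20.2]
opening: 0.227
grip_force: 30.0
```

```bash
python3 -c "
from h import *
s=env.state();print(s['t'],np.round(s['eef_pos'],1),np.round(s['ft_force'],1),np.round(s['moment'],2))"
```

```text
23.0667 [588.6 101.9 329. ] [-15.2  -5.7  20.2] [-0.86  2.4   0.05]
```

>>> {"method": "move_arm", "body": {"commands": [[[-0.03,0,0.04],0,-1],[[0,0,0],0,-0.2],[[0,0,0],0,-0.2],[[0,0,0],0,-0.2],[[0,0,0],0,-0.2],[[-0.35,0.03,-0.2],0,-0.2],[[-0.35,0.03,-0.2],0,-0.2],[[0,0,0],0,-0.2],[[0,0,0],0,-1],[[0,0,0],0,-1],[[0,0,0],0,-1],[[0,0,0],0,-1],[[0,0,0],0,-1],[[0,0,0],0,-1],[[0,0,0],0,-1]]}}

```text
t: 24.32
eef_pos: [567.9, 103.7, 316.8]
tcp_rot: [3.141, -0.001, -0.087]
ft_force: [3.1, -3.5, 1.9]
opening: 0.227
grip_force: 30.0
```

>>> {"method": "move_arm", "body": {"commands": [[[0.03,0,-0.04],0,-1],[[0.03,0,-0.04],0,-1],[[0.03,0,-0.04],0,-1],[[0,0,0],0,-1],[[0,0,0],0,-1]]}}

```text
t: 24.73
eef_pos: [569.5, 103.5, 315.7]
tcp_rot: [3.141, 0.0, -0.086]
ft_force: [-14.4, -7.5, 33.1]
opening: 0.226
grip_force: 30.0
```

>>> {"method": "move_arm", "body": {"commands": [[[-0.08,0,0.1],0,-1],[[0,0,0],0,-0.2],[[0,0,0],0,-0.2],[[0,0,0],0,-0.2],[[0,0,0],0,-0.2],[[0,0,0.5],0,-0.2],[[0,0,1],0,-0.2],[[0,0,1],0,-0.2],[[0,0,1],0,-0.2],[[0,-1,0.2],0,-0.2],[[0,-1,0],0,-0.2],[[0,-1,0],0,-0.2],[[0,-1,0],0,-0.2],[[0,-1,0],0,-0.2],[[0,-1,0],0,-0.2],[[0,-1,0],0,-0.2],[[0,-1,0],0,-0.2],[[0,-1,0],0,-0.2],[[0,-1,0],0,-0.2],[[0,-1,0],0,-0.2]]}}

```text
t: 26.4
eef_pos: [567.8, -227.5, 426.7]
tcp_rot: [-3.141, 0.001, -0.086]
ft_force: [0.7, -0.0, 0.2]
opening: 0.402
grip_force: 0.0
```

>>> {"method": "move_arm", "body": {"commands": [[[0,-1,0],0,-0.2],[[0,-1,0],0,-0.2],[[0,-1,0],0,-0.2],[[0,0,0],0,-0.2]]}}

```text
t: 26.73
eef_pos: [567.5, -320.4, 426.1]
tcp_rot: [3.141, 0.0, -0.09]
ft_force: [-0.1, 0.5, -0.3]
opening: 0.399
grip_force: 0.0
```

```bash
for a in "turner 92 6.5 86 190" "fork -92 11 85 185" "skimmer 0 11 85 152"; do echo $a; python3 chk.py $a | grep -v +6; done
python3 - <<'E'
from h import *
c=read_camera("top");im=c["image"].astype(int).max(2)
# dark jaw blobs
for n,(x0,x1) in(("small",(174,194)),("mid",(206,224)),("large",(238,260))):
    for y0,y1 in((155,184),(184,215)):
        s=im[y0:y1,x0:x1];ys,xs=np.nonzero(s<55);print(n,y0,len(xs),(xs.mean()+x0).round(2) if len(xs) else'', (ys.mean()+y0).round(2) if len(ys) else'')
E
```

```text
turner 92 6.5 86 190
top 0.97 home 996 pred len 89.11385360883558 seen -1.0972362742353454 87.10040623963383 mid w -0.8840982523449143 slope deg 0.6399630779939055 A [183.25 150.96]
top 0.3 home 4061 pred len 89.11385360883558 seen -10.178762588393338 95.27813044380892 mid w 34.00930374292284 slope deg -14.707019439631717 A [183.25 150.96]
scene 0.56 home 322 pred len 63.71018649440595 seen -6.477055583060602 61.795751643164685 mid w -0.011714785484060382 slope deg -0.42024918980558806 A [353.04 276.17]
fork -92 11 85 185
top 0.51 home 269 pred len 87.07714936887234 seen 44.86549751643158 84.0439421118439 mid w -0.7398633570988777 slope deg -0.024222914887153748 A [249.61 158.95]
scene 0.62 home 263 pred len 61.65145606124372 seen 3.1822685037605387 58.40352209365201 mid w 0.20805566673069661 slope deg 0.33481418628599025 A [323.56 231.5 ]
skimmer 0 11 85 152
top 0.71 home 607 pred len 77.1893790808358 seen -0.8334065044434406 74.31756524606661 mid w -0.6082807116841289 slope deg -0.8765356545438076 A [216.37 155.12]
top 0.67 home 643 pred len 77.1893790808358 seen -9.020229287909482 78.82625084808785 mid w -33.30660984472759 slope deg -1.8009472396129589 A [216.37 155.12]
scene 0.55 home 412 pred len 55.24936392190826 seen -7.338954100310325 53.80926680293217 mid w -0.05424670432129168 slope deg -0.4143861800058811 A [337.76 252.84]
scene 0.36 home 50 pred len 55.24936392190826 seen 35.82919289843451 62.64480411464681 mid w 15.800452472129518 slope deg 2.8712687353840605 A [337.76 252.84]
small 155 16 181.56 166.56
small 184 20 182.6 196.9
mid 155 17 214.35 170.18
mid 184 18 213.22 200.61
large 155 12 245.83 174.08
large 184 77 252.84 206.7
```

Run:
```python
from fit import *
np.set_printoptions(precision=2,suppress=True)
q=(591.9,191.2,-.0863)
for cam in("top","scene"):
    c=read_camera(cam);hsv=cv2.cvtColor(c["image"],cv2.COLOR_RGB2HSV).astype(float)
    bm=((hsv[...,0]<22)|(hsv[...,0]>170))*hsv[...,1]
    for n,Y in(("skim",0),("fork",-92)):
        A,B=proj(c,pt(q,Y,0,0)),proj(c,pt(q,Y,1,0));
        f=lambda u,n0=4,dy=0:proj(c,pt(q,Y+dy,u,n0))
        us=np.arange(-120,125,.5)
        pr=[]
        for u in us:
            v=[]
            for dy in(-4,0,4):
                p=f(u,4,dy).astype(np.float32);v.append(cv2.remap(bm.astype(np.float32),p[:1].reshape(1,1),p[1:].reshape(1,1),cv2.INTER_LINEAR)[0,0])
            pr.append(np.mean(v))
        pr=np.array(pr);hi=np.median(pr[abs(us)<40]);i=np.nonzero(pr>hi*.5)[0]
        i=i[abs(us[i])<105]
        print(cam,n,"level",hi,"ends",us[i.min()],us[i.max()],"mid",(us[i.min()]+us[i.max()])/2)
```

```text
top skim level 148.7054 ends -79.5 81.5 mid 1.0
top fork level 148.83691 ends -104.5 80.5 mid -12.0
scene skim level 157.3177 ends -86.0 81.0 mid -2.5
scene fork level 158.31184 ends -87.5 77.5 mid -5.0
```

>>> {"method": "move_arm", "body": {"commands": [[[-0.04,1,0],0,-0.2],[[-0.04,1,0],0,-0.2],[[-0.04,1,0],0,-0.2],[[-0.04,1,0],0,-0.2],[[-0.04,1,0],0,-0.2],[[-0.04,1,0],0,-0.2],[[-0.04,1,0],0,-0.2],[[-0.04,1,0],0,-0.2],[[-0.04,1,0],0,-0.2],[[-0.04,1,0],0,-0.2],[[-0.04,1,0],0,-0.2],[[-0.04,1,0],0,-0.2],[[-0.04,1,0],0,-0.2],[[-0.04,1,0],0,-0.2],[[-0.04,1,0],0,-0.2],[[-0.04,1,0],0,-0.2],[[-0.04,1,0],0,-0.2],[[0,0,0],0,-0.2],[[0,0,0],0,-0.2],[[0,0,0],0,-0.2]]}}

```text
t: 29.15
eef_pos: [547.4, 193.7, 426.9]
tcp_rot: [3.141, 0.0, -0.086]
ft_force: [0.3, 0.3, -0.2]
opening: 0.401
grip_force: 0.0
```

Run:
```python
from fit import *
np.set_printoptions(precision=1,suppress=True,linewidth=200)
q=(591.9,191.2,-.0863)
s=env.state();print(s["t"],s["eef_pos"])
c=read_camera("wrist");im=c["image"].astype(np.float32);g=im.mean(2)
cv2.imwrite("pics/w11.png",c["image"][:,:,::-1])
def samp(I,P_):
    P_=np.array(P_,np.float32);return cv2.remap(I,P_[:,0].reshape(1,-1).copy(),P_[:,1].reshape(1,-1).copy(),cv2.INTER_LINEAR)[0]
us=np.arange(-70,100,1.)
for n,Y,w,e in(("turner",92,11,17),("skim",0,15,19),("fork",-92,15,19)):
    print(n,"butt px",proj(c,pt(q,Y,85,0)),"lower",proj(c,pt(q,Y,-52,e)))
    for s in(1,-1):
        v=samp(g,[proj(c,pt(q,Y+s*(w-1.5),u,e-1.5)) for u in us]);d=us[v<58]
        print("  dark u side",s,d)
    cs=cut_out({"skim":"skimmer"}.get(n,n),c)
    if cs:
        ys,xs=np.nonzero(cs[0]["region"]);print("  region rows",ys.min(),ys.max(),"cols",xs.min(),xs.max(),len(xs))
    r=6.5 if n=="turner" else 11
    # butt end: sample along top ridge
    v=samp(g,[proj(c,pt(q,Y,u,0)) for u in us[130:]]);print("  ridge",us[130],v)
```

```text
29.15 [547.4 193.7 426.9]
turner butt px [153.   37.7] lower [206.5 213.1]
  dark u side 1 [38. 40. 41. 42. 44. 45. 47. 48.]
  dark u side -1 []
  region rows 38 261 cols 141 262 4466
  ridge 60.0 [ 93.5  93.1  94.7  91.6  94.6  94.4  93.8  95.2  95.1  91.9  94.3  94.8  93.1  92.4  93.4  82.   84.4  86.3  91.8  94.8 101.  103.8 106.  107.5 104.3  89.3  73.4  74.9  74.5  83.3  98.7 114.5 125.6
 134.2 139.3 148.4 149.7 147.6 146.6 134.3]
skim butt px [313.6  37.7] lower [314.6 215. ]
  dark u side 1 []
  dark u side -1 []
  region rows 44 264 cols 282 348 7041
  ridge 60.0 [106.2 106.4 107.1 106.8 107.2 110.8 113.4 110.2 102.6 100.8 105.9 109.4 110.1 113.1 115.8 113.8 113.5 112.  109.9 106.1  99.8  95.6 137.4 151.5 148.7 150.3 153.5 151.3 154.1 123.7 111.6 132.3 147.3
 157.  163.8 171.1 178.4 174.7 172.5 162.7]
fork butt px [474.1  37.7] lower [423.1 215. ]
  dark u side 1 []
  dark u side -1 []
  region rows 46 260 cols 384 480 5473
  ridge 60.0 [115.6 113.4 113.2 113.3 116.9 119.5 110.7 106.5 109.7 111.  114.6 119.4 122.2 124.7 120.7 118.8 116.9 115.1 108.5  99.1  97.5 110.5 122.2 161.8 154.2  99.3 100.  112.  117.3 116.4  99.9 115.5 135.6
 150.  161.3 170.2 171.3 167.4 167.1 161.8]
```

```bash
python3 -c "
from cell import env
print(env.job_done())"
```

```text
the job is handed in; nothing more can be done
None
```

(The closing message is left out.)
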